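# Clear the fossil sorting table and set up the slab

## Task

We are about to photograph the fossil slab, so clear the sorting table first: stand every specimen jar upright in a free cell of the white divided tray, one to a cell, leaving the plaster lump in its cell, and hang the two wash baskets by their handles on the drying stand, one on each hook. Last of all, once the jars and baskets are put away, lay the slab, fossil side up, flat in the middle of the sloping wooden rest with its long side running squarely up the slope. Do not shift the plaster jacket or the amber jar that stand beyond the work.

Things in the scene. Friction and masses are not known exactly. Their poses are not given: they have to be found in the camera images.
- stand: Fixed drying stand of steel rod, 264 mm high: a base plate (120 x 200 x 14 mm), one post and a level crossbar (160 mm along its y, centre 250 mm up, rod radius 7) over the origin, which is the foot of the post on the table. Two hooks of 8 mm rod point to its -x from the crossbar.
- hook0 (a point): Seat of the hook on the stand's -y side: the lowest point of the hook's upper surface, 75 mm in front (-x) of the crossbar, 70 mm to its -y, 230 mm up; axes as the stand's. From here the rod rises gently back to the crossbar (24 mm higher) and forward to an upturned tip, 33 mm further in front (-x) and 26 mm higher than the seat.
- hook1 (a point): Seat of the other hook, on the stand's +y side; otherwise as hook0.
- basket0: Loose round steel wash basket (perforated pail), 90 mm across at the rim, 72 at the foot, 60 mm high, 150 g, with a rigid handle arching over it along its y: two flat uprights at y = +-45 mm carry a level square wooden bar, 10 x 10 mm in section, 94 mm long, its centre 145 mm above the origin (the centre of the underside). Between rim and bar there are 80 mm clear.
- basket1: A second basket just like basket0.
- basket0_bar (a point): Centre of basket0's handle bar; the bar runs along y, its underside is 5 mm below.
- basket1_bar (a point): Centre of basket1's handle bar, as for basket0.
- crate: Fixed white open tray divided into 3 x 2 cells, 233 mm (its x) x 157 mm (its y) x 40 mm high, walls and floor 5 mm thick, origin at the centre of the underside. Cell centres are at x = -76, 0, +76 and y = -38, +38 mm; a cell is 71 mm wide.
- jar0: Specimen jar, clear plastic with white screw cap, a third full of brown gravel, 46 mm across, 70 mm high, about 150 g, standing; origin at the centre of its underside, z up through the cap. Three to five of the five jars are there (None from the start: absent).
- jar1: Specimen jar, clear plastic with white screw cap, a third full of brown gravel, 46 mm across, 70 mm high, about 150 g, standing; origin at the centre of its underside, z up through the cap. Three to five of the five jars are there (None from the start: absent).
- jar2: Specimen jar, clear plastic with white screw cap, a third full of brown gravel, 46 mm across, 70 mm high, about 150 g, standing; origin at the centre of its underside, z up through the cap. Three to five of the five jars are there (None from the start: absent).
- jar3: Specimen jar, clear plastic with white screw cap, a third full of brown gravel, 46 mm across, 70 mm high, about 150 g, standing; origin at the centre of its underside, z up through the cap. Three to five of the five jars are there (None from the start: absent).
- jar4: Specimen jar, clear plastic with white screw cap, a third full of brown gravel, 46 mm across, 70 mm high, about 150 g, standing; origin at the centre of its underside, z up through the cap. Three to five of the five jars are there (None from the start: absent).
- slab: Grey stone slab with a spiral fossil on its top, 100 mm (its x) x 60 mm (its y) x 22 mm, about 280 g, lying on the table; origin at the centre of its underside, z up through the fossil side.
- face: Sloping face of the fixed wooden photo rest, 124 mm (its x, up the slope, away from the robot) x 100 mm (its y); z is square to the face, tilted 20 degrees from vertical towards the robot. Origin at the centre of the face, 45 mm above the table. A ledge along its low edge (x = -62 to -56 mm) stands 10 mm above the face.
- lump: Bystander: rounded plaster lump, 54 mm across and 41 mm high, already in the tray's corner cell at x = -76, y = +38 mm; origin at the centre of its underside.
- jacket: Bystander: white plaster jacket, a rounded block 85 x 170 x 55 mm lying beyond the work; origin at the centre of its underside.
- vial: Bystander: amber jar 60 mm across, 100 mm high; origin at the centre of its underside.

How it is judged:
By the outcome, as a careful person would: the job done as asked, in the order asked, and still so for the second after the job is handed in, with the robot touching nothing.
Of jar0, jar1, jar2, jar3, jar4 only 3 to 5 are there at a start; the rules pass over those that are not, and their reading is None.
At some moment in a run one of jar0, jar1, jar2, jar3, jar4, slab may be knocked a few centimetres aside while the robot is not near it.
It also fails if it takes over 200 s, if anything falls off the work surface, if the arm or the gripper's body presses on something with over 40 N, if the wrist force passes 120 N, or if a joint passes its speed limit or range.

## Robot

A 6-joint arm with a two-finger parallel gripper is mounted at the origin on the work surface. World frame = base frame: x ahead of the robot, y to its left, z up, the work surface at z = 0. Lengths are in m, angles in rad, forces in N, time in s.
With the tool pointing down it reaches from about 0.3 to 0.775 m from the base axis. Payload 14.6 kg.
Tool frame: the origin (TCP) lies on the centre line of the jaws, within the pads' length; the fingertips stand 19 mm ahead of it and the grasp point (between the pads) is the TCP; z points along the fingers, y is the line along which they close (so a half turn about z gives the same grasp; the last joint's range is limited). The gripper opens to 94 mm and grips with 3 to 60 N. Pads are 16 mm wide; open, the fingers measure 119 mm over their backs; the gripper's body (75 mm by 177 mm) begins 78 mm behind the grasp point.
Start: joints at [1.04, 0.3, 1.521, -0, 1.321, -0.067], TCP at [0.246, 0.492, 0.224] pointing down, gripper open.
Joint ranges: [-3.03, 3.03], [-0.79, 2.21], [0.23, 2.52], [-1.04, 4.18], [0, 3.07], [-2.55, 2.55]. Speed limits (rad/s): [2.22, 2.22, 2.57, 3.14, 3.14, 3.14].

## Interface

Orientations are given as [roll, pitch, yaw] about the fixed x, y, z axes, in that order (R = Rz(yaw) Ry(pitch) Rx(roll)).
In Python, from station import get_obs, camera, workorder gives the robot as it stands.
- The arm moves only by the tool play_rows, never from a script. Its argument "motion" is a list that holds one entry, the list of rows, each a list of 7 numbers: the shift along the tool's x, y, z as a fraction of full scale, then the turn, a rotation vector about the tool's x, y, z as a fraction of full scale, then the opening, from -1 (shut) to 1 (fully open). In form: [[[x, y, z, ax, ay, az, grip], ...]]. A call has 1 to 10 rows; each row is the pose to reach, as a shift and turn from the pose commanded when the call began, along the tool's axes at that moment, turning the shorter way round; what a row does not reach only later rows make up. Full scale, the value 1, is 0.25 m for a shift and 2 pi rad for a turn. A row lasts 1/10 s, in which the tool goes at most 50 mm and 8.59 degrees, less where a joint would pass 70% of its speed; a pose out of reach is approached as far as the arm can. A call with a number of a shift or a turn outside -1 to 1 is refused whole. A call with a gripper value outside its range is refused whole. The fingers move at their own pace and stop on an object; "grip_force" is the grip in N (left out, the last holds). Time passes only in rows, so rows that repeat a pose let the fingers close. It gives the time, the measured TCP pose, the force, the opening and the grip force at its end, in the units of the state.
- get_obs(): the state, without advancing time (a new reading comes with each control period).
- camera(name): name is "side" or "top" or "wrist"; returns a dict with "frame" (400x640x3 uint8, red, green, blue), "z_map" (400x640 float32, m along the optical axis (not along the pixel's ray), 0 where there is no reading), "camera_matrix" (3x3 intrinsics, pixels), "D" ([k1, k2, p1, p2, k3] as OpenCV has them; the pictures are not rectified), "T" (4x4, takes a point from camera to world coordinates); the wrist camera has in their place "T_tool_cam" (4x4, takes a point from camera to tool coordinates, whose origin is the TCP and whose axes are the flange's). Camera axes: x right, y up, looking along -z (the intrinsics and any distortion apply to the point x, -y, -z); pixel columns grow to the right and rows downward; lengths in m; the calibration is good to about 2 mm. A picture is of the moment at which its call begins: read the wrist's pose just before it.
- workorder.hand_in(): hands the job in; it is judged then, once.
The state is a dict: "time_s": time; "qpos": joint angles; "joint_vel": joint speeds; "tau": joint torques, N m; "ee_pos": TCP position; "eef_rot": TCP orientation; "force": force on the tool from outside, world axes, zero at the start; "moment": the same for the moment, N m; "grip_width": finger opening in m; "grip_force": force on a finger pad.
Only numpy, scipy, OpenCV 4.12 (cv2) and the standard library are available. Lean on these libraries where they do the work, as an engineer would, in place of code of your own. Each camera call takes 0.05 s, during which the arm holds its last target. There are 200 camera calls.

## Working session

There is one attempt and no reset: what is moved stays moved. The work goes in short steps, Python scripts to look and compute and a tool call to move; the robot and the scene stay as the last step left them, time stands still between calls to the robot, and variables do not carry over. Pictures are saved under pics/ and viewed, at most 14 in all, crops included, and the job is handed in when it is done.

Besides the shell and the picture viewer there is one more tool, called after "Request:" by a JSON object that holds its "api" and its "payload". play_rows: Moves the arm, as the interface text tells. Its arguments: {"type":"object","properties":{"motion":{"type":"array"},"grip_force":{"type":"number"}},"required":["motion"]}

```bash
ls; mkdir -p pics; cat > h.py <<'E'
import numpy as np, cv2
from station import get_obs, camera, workorder
from scipy.spatial.transform import Rotation as R
def toolT():
    o=get_obs(); T=np.eye(4); T[:3,:3]=R.from_euler('xyz',o['eef_rot']).as_matrix(); T[:3,3]=o['ee_pos']; return T
def cam(n):
    t=toolT(); c=camera(n)
    if n=='wrist': c['T']=t@c['T_tool_cam']
    return c
def rays(c,px):
    p=cv2.undistortPoints(np.array(px,float).reshape(-1,1,2),c['camera_matrix'],np.array(c['D'],float)).reshape(-1,2)
    d=np.c_[p[:,0],-p[:,1],-np.ones(len(p))]
    return c['T'][:3,3], d@c['T'][:3,:3].T
def onplane(c,px,z):
    o,d=rays(c,px); return o+d*((z-o[2])/d[:,2])[:,None]
def cloud(c):
    h,w=c['z_map'].shape; v,u=np.mgrid[:h,:w]
    o,d=rays(c,np.c_[u.ravel(),v.ravel()])
    P=o+d*c['z_map'].reshape(-1,1); P[c['z_map'].ravel()==0]=np.nan
    return P.reshape(h,w,3)
def save(n,im): cv2.imwrite('pics/'+n+'.png',im[...,::-1])
E
python3 - <<'E'
from h import *
print(get_obs())
for n in('top','side','wrist'):
    c=cam(n); save(n+'0',c['frame']); print(n,c['T'].round(3).tolist(),c['camera_matrix'].round(1).tolist(),c['D'])
    print((c['z_map']==0).mean(), np.nanpercentile(cloud(c)[...,2],[1,20,50,99]))
    if n!='wrist': np.savez(n+'0.npz',f=c['frame'],P=cloud(c))
E
```

```text
pics
{'time_s': 0.0, 'qpos': array([ 1.04041574e+00,  3.00479829e-01,  1.52157240e+00,  7.34688139e-06,
        1.32068147e+00, -6.65996044e-02]), 'joint_vel': array([-1.75417571e-04, -4.16599422e-04,  5.43119706e-04,  9.43796837e-04,
       -7.63974132e-06,  4.01855269e-04]), 'tau': array([-2.29841258e-03, -5.31817245e+01, -3.52729583e+01,  7.07413908e-02,
        2.44004151e-02, -5.02975786e-05]), 'ee_pos': array([0.24591583, 0.49170038, 0.2238852 ]), 'eef_rot': array([-3.14045461e+00, -8.30373702e-05,  2.67780980e+00]), 'force': array([-0.16144776, -0.19153159, -0.06191889]), 'moment': array([ 0.0553843 , -0.00491197, -0.00180437]), 'grip_force': 0.0, 'grip_width': 0.09431070601285017}
top [[-0.022, 0.976, -0.216, 0.35], [-1.0, -0.022, 0.004, 0.061], [-0.001, 0.216, 0.976, 1.313], [0.0, 0.0, 0.0, 1.0]] [[379.1, 0.0, 315.8], [0.0, 379.1, 197.8], [0.0, 0.0, 1.0]] [-0.08921518  0.          0.          0.          0.        ]
0.0041171875 [-0.76362308 -0.75169439 -0.00513169  0.57243514]
side [[0.752, 0.327, -0.572, -0.018], [-0.659, 0.351, -0.665, -0.696], [-0.017, 0.877, 0.479, 0.685], [0.0, 0.0, 0.0, 1.0]] [[373.9, 0.0, 318.7], [0.0, 373.9, 199.4], [0.0, 0.0, 1.0]] [-0.05120939  0.          0.          0.          0.        ]
0.003875 [-0.73882587 -0.08315292  0.00206493  0.67465015]
wrist [[0.447, -0.863, -0.235, 0.178], [0.895, 0.431, 0.119, 0.526], [-0.002, -0.263, 0.965, 0.385], [0.0, 0.0, 0.0, 1.0]] [[331.2, 0.0, 322.9], [0.0, 331.2, 193.4], [0.0, 0.0, 1.0]] [-0.06988477  0.          0.          0.          0.        ]
0.00410546875 [-0.54666602  0.0008126   0.00193098  0.33828112]
```

View pics/top0.png

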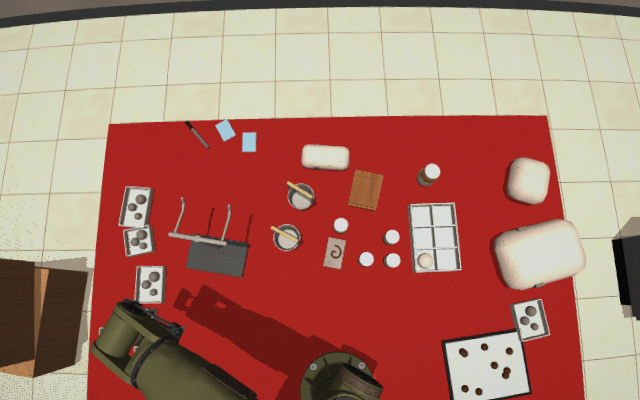

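View pics/side0.png

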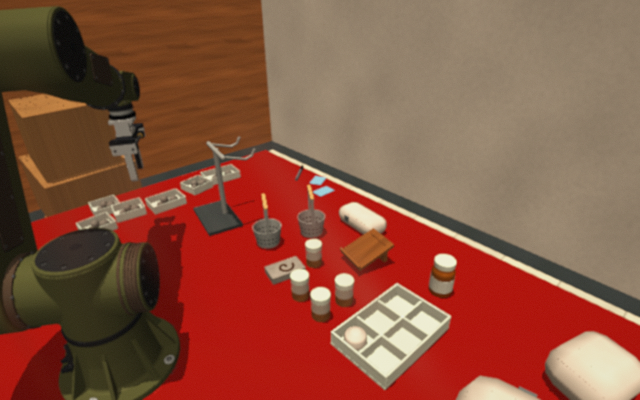

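The top view shows four jars (caps near (341,226), (392,237), (366,259), (393,260)). The baskets are near (301,196) and (286,238), the slab at (335,252), the rest at (366,190), the tray at (435,237) and the stand at (218,250), with its hooks pointing away from the robot.

```bash
cat > m.py <<'E'
from h import *
for n in ('top','side'):
    D=np.load(n+'0.npz'); P=D['P']; f=D['f']; hsv=cv2.cvtColor(f,cv2.COLOR_RGB2HSV)
    x,y,z=P[...,0],P[...,1],P[...,2]
    print('==',n)
    reg=(x>.25)&(x<.85)&(y>-.5)&(y<.6)
    notred=~((hsv[...,1]>150)&((hsv[...,0]<8)|(hsv[...,0]>172)))
    for nm,lo,hi,m in (('white tops',.055,.085,(hsv[...,1]<60)&(hsv[...,2]>130)),('tray',.03,.05,(hsv[...,1]<60)&(hsv[...,2]>130)),('slab',.012,.03,(hsv[...,1]<100)&notred),('bar/wood',.125,.165,hsv[...,1]>50),('rest',.015,.09,(hsv[...,0]>5)&(hsv[...,0]<25)&(hsv[...,1]>100)),('base',.006,.02,(hsv[...,2]<90)&(hsv[...,1]<100)),('rod',.20,.275,hsv[...,1]<110)):
        M=(reg&(z>lo)&(z<hi)&m).astype(np.uint8)
        k,L,S,C=cv2.connectedComponentsWithStats(M,connectivity=8)
        for i in range(1,k):
            if S[i,4]<12: continue
            q=P[L==i]; r=cv2.minAreaRect((q[:,:2]*1000).astype(np.float32))
            print(nm,S[i,4],'px',C[i].round(0),'med',np.median(q,0).round(3),'rect c',np.round(r[0]),'sz',np.round(r[1]),'ang',round(r[2],1))
E
python3 m.py
```

```text
== top
white tops 64 px [322. 154.] med [0.788 0.035 0.056] rect c [787.  32.] sz [34. 77.] ang 33.2
white tops 19 px [337. 152.] med [ 0.79  -0.018  0.056] rect c [788. -23.] sz [33. 15.] ang 67.8
white tops 17 px [339. 159.] med [ 0.764 -0.024  0.056] rect c [760. -26.] sz [30. 13.] ang 42.2
white tops 13 px [304. 207.] med [0.597 0.097 0.059] rect c [599.  96.] sz [ 6. 44.] ang 22.5
white tops 155 px [340. 224.] med [ 0.534 -0.022  0.069] rect c [533. -23.] sz [43. 44.] ang 88.4
white tops 153 px [392. 236.] med [ 0.49  -0.191  0.069] rect c [ 490. -191.] sz [45. 44.] ang 13.7
white tops 159 px [366. 259.] med [ 0.418 -0.102  0.069] rect c [ 419. -102.] sz [43. 45.] ang 42.4
white tops 156 px [393. 260.] med [ 0.412 -0.189  0.069] rect c [ 413. -190.] sz [44. 45.] ang 9.4
tray 254 px [327. 163.] med [0.75  0.013 0.045] rect c [761.  18.] sz [ 64. 165.] ang 8.4
tray 538 px [434. 236.] med [ 0.491 -0.346  0.036] rect c [ 488. -346.] sz [233. 158.] ang 0.6
tray 160 px [425. 261.] med [ 0.408 -0.305  0.039] rect c [ 408. -307.] sz [47. 45.] ang 33.7
slab 15 px [321. 168.] med [0.744 0
[... 6803 characters left out ...]
 med [ 0.407 -0.123  0.023] rect c [ 411. -116.] sz [18. 44.] ang 52.4
rest 78 px [343. 297.] med [ 0.476 -0.206  0.022] rect c [ 481. -203.] sz [18. 43.] ang 44.7
rest 78 px [320. 313.] med [ 0.399 -0.207  0.022] rect c [ 405. -201.] sz [19. 43.] ang 49.5
base 881 px [216. 218.] med [0.437 0.378 0.012] rect c [444. 394.] sz [200. 114.] ang 79.6
base 28 px [274. 242.] med [0.497 0.121 0.015] rect c [497. 121.] sz [ 7. 39.] ang 89.5
base 19 px [261. 244.] med [0.464 0.141 0.014] rect c [465. 141.] sz [ 6. 27.] ang 31.2
rod 314 px [224. 152.] med [0.484 0.388 0.241] rect c [526. 383.] sz [173. 118.] ang 79.7
rod 90 px [138. 159.] med [0.27  0.532 0.235] rect c [270. 533.] sz [16. 17.] ang 76.9
```

```bash
cat > m2.py <<'E'
from h import *
for n in ('top','side'):
    D=np.load(n+'0.npz'); P=D['P']; f=D['f']; hsv=cv2.cvtColor(f,cv2.COLOR_RGB2HSV)
    x,y,z=P[...,0],P[...,1],P[...,2]; print('==',n)
    a=np.radians(169.5); X=np.array([np.cos(a),np.sin(a)]); Y=np.array([-X[1],X[0]])
    M=(x>.4)&(x<.65)&(y>.28)&(y<.5)&(z>.2)&(z<.28); q=P[M]
    s=(q[:,:2]-[.445,.397])@np.c_[X,Y]
    for lo in np.arange(-.15,.05,.0125):
        k=(s[:,0]>=lo)&(s[:,0]<lo+.0125)
        l=k&(s[:,1]<-.03); r=k&(s[:,1]>.03)
        print(round(lo,4),k.sum(),'h0',np.median(s[l,1]).round(3),np.percentile(q[l,2],90).round(3) if l.any() else 0,'h1',np.median(s[r,1]).round(3),np.percentile(q[r,2],90).round(3) if r.any() else 0)
    k=(q[:,2]>.247)&(s[:,0]>-.04); r=cv2.minAreaRect((q[k,:2]*1000).astype(np.float32)); print('bar',r, s[k].min(0),s[k].max(0))
    # rest face plane
    M=(x>.55)&(x<.75)&(y>-.19)&(y<-.04)&(hsv[...,0]>3)&(hsv[...,0]<25)&(hsv[...,1]>100)&(z>.015)
    q=P[M]; c=np.median(q,0)
    for _ in range(4):
        A=np.c_[q[:,:2]-c[:2],np.ones(len(q))]; w=np.linalg.lstsq(A,q[:,2],rcond=None)[0]; res=q[:,2]-A@w; q=q[abs(res)<.005]
    nn=np.array([-w[0],-w[1],1]); nn/=np.linalg.norm(nn)
    print('face n',nn.round(3),'tilt',np.degrees(np.arccos(nn[2])).round(1),'upslope az',np.degrees(np.arctan2(w[1],w[0])).round(1),cv2.minAreaRect((q[:,:2]*1000).astype(np.float32)), 'z',q[:,2].min(),q[:,2].max(),'xy at z=.045',len(q))
E
python3 m2.py
```

```text
== top
-0.15 8 h0 -0.075 0.254 h1 0.065 0.257
-0.1375 32 h0 -0.074 0.252 h1 0.066 0.253
-0.125 26 h0 -0.075 0.237 h1 0.065 0.235
-0.1125 23 h0 -0.075 0.231 h1 0.065 0.233
-0.1 24 h0 -0.073 0.233 h1 0.066 0.236
-0.0875 24 h0 -0.074 0.238 h1 0.066 0.238
-0.075 25 h0 -0.074 0.242 h1 0.066 0.242
-0.0625 24 h0 -0.075 0.245 h1 0.066 0.246
-0.05 26 h0 -0.074 0.25 h1 0.066 0.249
-0.0375 235 h0 -0.06 0.257 h1 0.057 0.257
-0.025 75 h0 -0.06 0.255 h1 0.054 0.256
-0.0125 0 h0 nan 0 h1 nan 0
0.0 0 h0 nan 0 h1 nan 0
0.0125 0 h0 nan 0 h1 nan 0
0.025 0 h0 nan 0 h1 nan 0
0.0375 0 h0 nan 0 h1 nan 0
bar ((475.44537353515625, 394.2899169921875), (169.0133819580078, 18.32876205444336), 79.81966400146484) [-0.03997414 -0.08739375] [-0.02123664  0.0816199 ]
face n [-0.321  0.076  0.944] tilt 19.3 upslope az -13.4 ((657.4921264648438, -113.81538391113281), (100.32588958740234, 118.564208984375), 76.7994384765625) z 0.022749384636890913 0.06759043998916847 xy at z=.045 901
== side
-0.15 10 h0 -0.073 0.252 h1 0.066 0.255
-0.1375 30 h0 -0.071 0.249 h1 0.067 0.248
-0.125 18 h0 -0.073 0.234 h1 0.065 0.234
-0.1125 17 h0 -0.071 0.231 h1 0.067 0.23
-0.1 15 h0 -0.07 0.233 h1 0.066 0.232
-0.0875 20 h0 -0.074 0.239 h1 0.067 0.238
-0.075 18 h0 -0.072 0.242 h1 0.067 0.241
-0.0625 19 h0 -0.071 0.246 h1 0.068 0.246
-0.05 21 h0 -0.072 0.25 h1 0.067 0.25
-0.0375 149 h0 -0.06 0.257 h1 0.065 0.256
-0.025 11 h0 nan 0 h1 nan 0
-0.0125 0 h0 nan 0 h1 nan 0
0.0 0 h0 nan 0 h1 nan 0
0.0125 0 h0 nan 0 h1 nan 0
0.025 0 h0 nan 0 h1 nan 0
0.0375 0 h0 nan 0 h1 nan 0
bar ((476.1340026855469, 392.41497802734375), (172.67738342285156, 15.778624534606934), 78.77308654785156) [-0.03936116 -0.08758338] [-0.02351022  0.08520987]
face n [-0.326  0.067  0.943] tilt 19.4 upslope az -11.7 ((657.7073974609375, -116.0991439819336), (104.10240936279297, 119.52238464355469), 76.57331848144531) z 0.019126700000436925 0.06584282501665517 xy at z=.045 1017
  return _methods._mean(a, axis=axis, dtype=dtype,
  ret = ret.dtype.type(ret / rcount)
```

Request:
{"api": "play_rows", "payload": {"motion": [[[0,0,-0.16,0,0,0,0.4],[0,0,-0.32,0,0,0.02,0.4],[-0.16,-0.114,-0.32,0,0,0.04,0.4],[-0.32,-0.228,-0.32,0,0,0.06,0.4],[-0.48,-0.343,-0.32,0,0,0.08,0.4],[-0.64,-0.457,-0.32,0,0,0.1,0.4],[-0.8,-0.571,-0.32,0,0,0.12,0.4],[-0.97,-0.686,-0.32,0,0,0.14,0.4],[-0.97,-0.686,-0.32,0,0,0.16,0.4],[-0.97,-0.686,-0.32,0,0,0.176,0.4]]]}}

```text
time_s: 1.15
ee_pos: [0.3868, 0.2286, 0.3044]
eef_rot: [-3.141, 0.0, 1.564]
force: [0.1, 0.1, 0.1]
grip_width: 0.0663
grip_force: 0.0
```

Request:
{"api": "play_rows", "payload": {"motion": [[[-0.14,0.085,0.05,0,0,0,0.4],[-0.28,0.17,0.1,0,0,0,0.4],[-0.42,0.25,0.15,0,0,0,0.4],[-0.56,0.33,0.25,0,0,0,0.4],[-0.7,0.42,0.35,0,0,0,0.4],[-0.85,0.5,0.45,0,0,0,0.4],[-1.0,0.592,0.55,0,0,0,0.4],[-1.0,0.592,0.616,0,0,0,0.4],[-1.0,0.592,0.616,0,0,0,0.4]]]}}

```text
time_s: 2.05
ee_pos: [0.5335, -0.0206, 0.1478]
eef_rot: [-3.137, -0.001, 1.57]
force: [-0.1, 0.4, 0.3]
grip_width: 0.0656
grip_force: 0.0
```

```bash
cat > jars.py <<'E'
from h import *
import sys
def jars(show=True):
  out=[]
  for n in sys.argv[1:] or ('top','side'):
    c=cam(n); P=cloud(c); hsv=cv2.cvtColor(c['frame'],cv2.COLOR_RGB2HSV)
    M=((P[...,0]>.3)&(P[...,0]<.65)&(P[...,1]>-.45)&(P[...,1]<.1)&(P[...,2]>.055)&(P[...,2]<.085)&(hsv[...,1]<60)&(hsv[...,2]>130)).astype(np.uint8)
    k,L,S,C=cv2.connectedComponentsWithStats(M)
    for i in range(1,k):
        if S[i,4]<40: continue
        q=P[L==i]; r=cv2.minAreaRect((q[:,:2]*1000).astype(np.float32)); print(n,'jar',np.round(r[0]),np.round(r[1]),np.median(q[:,2]).round(3))
    M=((P[...,0]>.35)&(P[...,0]<.55)&(P[...,1]>-.1)&(P[...,1]<.1)&(P[...,2]>.014)&(P[...,2]<.03)&(hsv[...,1]<100)).astype(np.uint8)
    k,L,S,C=cv2.connectedComponentsWithStats(M)
    for i in range(1,k):
        if S[i,4]<150: continue
        q=P[L==i]; r=cv2.minAreaRect((q[:,:2]*1000).astype(np.float32)); print(n,'slab',np.round(r[0]),np.round(r[1]),round(r[2],1))
jars(); o=get_obs(); print(o['ee_pos'].round(4),o['eef_rot'].round(4),o['grip_width'])
E
python3 jars.py
```

```text
top jar [ 490. -192.] [44. 44.] 0.069
top jar [ 413. -189.] [43. 45.] 0.069
side jar [ 419. -105.] [46. 43.] 0.068
side jar [ 490. -193.] [46. 45.] 0.068
side jar [ 414. -192.] [47. 43.] 0.068
side slab [444.  -3.] [61. 99.] 79.2
[ 0.5344 -0.0194  0.1508] [-3.1413e+00 -1.0000e-04  1.5722e+00] 0.06595504600097604
```

Request:
{"api": "play_rows", "payload": {"motion": [[[-0.02,0,0.12,0,0,0,0.4],[-0.02,0,0.24,0,0,0,0.4],[-0.02,0,0.33,0,0,0,0.4],[-0.02,0,0.372,0,0,0,0.4],[-0.02,0,0.372,0,0,0,0.4],[-0.02,0,0.372,0,0,0,-0.3],[-0.02,0,0.372,0,0,0,-0.3],[-0.02,0,0.372,0,0,0,-0.3],[-0.02,0,0.372,0,0,0,-0.3],[-0.02,0,0.372,0,0,0,-0.3]]], "grip_force": 25}}

```text
time_s: 3.15
ee_pos: [0.5351, -0.0248, 0.0585]
eef_rot: [3.14, 0.0, 1.572]
force: [-0.4, 0.1, 6.6]
grip_width: 0.0459
grip_force: 25.0
```

Request:
{"api": "play_rows", "payload": {"motion": [[[0,0,-0.15,0,0,0,-0.3],[0,0,-0.3,0,0,0,-0.3],[0,0,-0.44,0,0,0,-0.3],[-0.15,0.02,-0.44,0,0,0,-0.3],[-0.3,0.04,-0.44,0,0,0,-0.3],[-0.45,0.06,-0.44,0,0,0,-0.3],[-0.6,0.08,-0.44,0,0,0,-0.3],[-0.75,0.1,-0.44,0,0,0,-0.3],[-0.9,0.124,-0.44,0,0,0,-0.3],[-1.0,0.124,-0.44,0,0,0,-0.3]]]}}

```text
time_s: 4.15
ee_pos: [0.5657, -0.2771, 0.1672]
eef_rot: [-3.141, 0.0, 1.571]
force: [0.9, 0.1, -1.8]
grip_width: 0.0457
grip_force: 25.0
```

Request:
{"api": "play_rows", "payload": {"motion": [[[-0.07,0,0,0,0,0,-0.3],[-0.138,0,0.0,0,0,0,-0.3],[-0.138,0,0.14,0,0,0,-0.3],[-0.138,0,0.28,0,0,0,-0.3],[-0.138,0,0.37,0,0,0,-0.3],[-0.138,0,0.418,0,0,0,-0.3],[-0.138,0,0.418,0,0,0,-0.3],[-0.138,0,0.418,0,0,0,-0.3]]]}}

```text
time_s: 4.95
ee_pos: [0.5662, -0.3092, 0.0636]
eef_rot: [3.141, 0.0, 1.572]
force: [-0.1, -0.5, -1.3]
grip_width: 0.0458
grip_force: 25.0
```

Request:
{"api": "play_rows", "payload": {"motion": [[[0,0,0.004,0,0,0,0.4],[0,0,0.004,0,0,0,0.4],[0,0,0.004,0,0,0,0.4],[0,0,-0.14,0,0,0,0.4],[0,0,-0.28,0,0,0,0.4],[0,0,-0.418,0,0,0,0.4],[0.15,-0.1,-0.418,0,0,0,0.4],[0.3,-0.2,-0.418,0,0,0,0.4],[0.466,-0.302,-0.418,0,0,0,0.4],[0.466,-0.302,-0.418,0,0,0,0.4]]]}}

```text
time_s: 5.95
ee_pos: [0.4877, -0.1892, 0.1675]
eef_rot: [-3.14, -0.001, 1.574]
force: [-0.3, -0.2, -0.3]
grip_width: 0.0658
grip_force: 0.0
```

```bash
python3 jars.py
```

```text
top jar [ 419. -101.] [43. 42.] 0.069
top slab [444.  -1.] [59. 99.] 77.5
side jar [ 419. -104.] [45. 43.] 0.068
side jar [ 483. -190.] [42. 22.] 0.068
side jar [ 566. -310.] [45. 44.] 0.074
side jar [ 413. -193.] [42. 38.] 0.068
side slab [445.  -3.] [ 63. 100.] 78.1
[ 0.4905 -0.1926  0.1684] [3.1401e+00 8.0000e-04 1.5730e+00] 0.06556141468848624
```

Request:
{"api": "play_rows", "payload": {"motion": [[[0,0,0.14,0,0,0,0.4],[0,0,0.28,0,0,0,0.4],[0,0,0.4,0,0,0,0.4],[0,0,0.442,0,0,0,0.4],[0,0,0.442,0,0,0,0.4],[0,0,0.442,0,0,0,-0.3],[0,0,0.442,0,0,0,-0.3],[0,0,0.442,0,0,0,-0.3],[0,0,0.442,0,0,0,-0.3],[0,0,0.442,0,0,0,-0.3]]]}}

```text
time_s: 7.05
ee_pos: [0.4909, -0.1932, 0.0582]
eef_rot: [3.14, 0.001, 1.572]
force: [0.4, 0.3, 6.3]
grip_width: 0.0456
grip_force: 25.0
```

Request:
{"api": "play_rows", "payload": {"motion": [[[0,0,-0.15,0,0,0,-0.3],[0,0,-0.3,0,0,0,-0.3],[0,0,-0.44,0,0,0,-0.3],[-0.15,0.06,-0.44,0,0,0,-0.3],[-0.3,0.12,-0.44,0,0,0,-0.3],[-0.45,0.18,-0.44,0,0,0,-0.3],[-0.6,0.24,-0.44,0,0,0,-0.3],[-0.77,0.3,-0.44,0,0,0,-0.3],[-0.77,0.3,-0.44,0,0,0,-0.3]]]}}

```text
time_s: 7.95
ee_pos: [0.5653, -0.3892, 0.1653]
eef_rot: [-3.14, -0.0, 1.569]
force: [0.2, 0.5, -2.7]
grip_width: 0.0456
grip_force: 25.0
```

Request:
{"api": "play_rows", "payload": {"motion": [[[0,0,0.14,0,0,0,-0.3],[0,0,0.28,0,0,0,-0.3],[0,0,0.37,0,0,0,-0.3],[0,0,0.42,0,0,0,-0.3],[0,0,0.42,0,0,0,-0.3],[0,0,0.42,0,0,0,-0.3]]]}}

```text
time_s: 8.55
ee_pos: [0.5656, -0.3851, 0.0627]
eef_rot: [3.141, 0.0, 1.572]
force: [0.7, -0.6, -1.6]
grip_width: 0.0458
grip_force: 25.0
```

Request:
{"api": "play_rows", "payload": {"motion": [[[0,0,0.002,0,0,0,0.4],[0,0,0.002,0,0,0,0.4],[0,0,0.002,0,0,0,0.4],[0,0,-0.14,0,0,0,0.4],[0,0,-0.28,0,0,0,0.4],[0,0,-0.42,0,0,0,0.4]]]}}

```text
time_s: 9.15
ee_pos: [0.5653, -0.3852, 0.1685]
eef_rot: [3.142, 0.0, 1.572]
force: [0.2, -0.2, 0.7]
grip_width: 0.0654
grip_force: 0.0
```

Request:
{"api": "play_rows", "payload": {"motion": [[[0.13,-0.1,0,0,0,0,0.4],[0.26,-0.2,0,0,0,0,0.4],[0.39,-0.3,0,0,0,0,0.4],[0.52,-0.4,0,0,0,0,0.4],[0.65,-0.5,0,0,0,0,0.4],[0.776,-0.608,0,0,0,0,0.4],[0.776,-0.608,0,0,0,0,0.4]]]}}

```text
time_s: 9.85
ee_pos: [0.411, -0.1888, 0.1672]
eef_rot: [-3.141, -0.0, 1.573]
force: [0.8, -0.0, 0.2]
grip_width: 0.0657
grip_force: 0.0
```

```bash
python3 jars.py
```

```text
top jar [ 565. -307.] [43. 44.] 0.074
top jar [ 564. -384.] [46. 45.] 0.074
top jar [ 419. -102.] [43. 44.] 0.069
top jar [ 417. -176.] [17. 40.] 0.07
top slab [445.  -1.] [59. 99.] 77.5
side jar [ 416. -103.] [49. 35.] 0.068
side jar [ 565. -309.] [46. 44.] 0.074
side jar [ 414. -192.] [45. 38.] 0.068
side jar [ 564. -385.] [47. 46.] 0.073
side slab [445.  -3.] [61. 99.] 80.2
[ 0.4134 -0.1914  0.1678] [3.1400e+00 9.0000e-04 1.5726e+00] 0.0658491018663659
```

Request:
{"api": "play_rows", "payload": {"motion": [[[0,0,0.14,0,0,0,0.4],[0,0,0.28,0,0,0,0.4],[0,0,0.4,0,0,0,0.4],[0,0,0.439,0,0,0,0.4],[0,0,0.439,0,0,0,0.4],[0,0,0.439,0,0,0,-0.3],[0,0,0.439,0,0,0,-0.3],[0,0,0.439,0,0,0,-0.3],[0,0,0.439,0,0,0,-0.3],[0,0,0.439,0,0,0,-0.3]]]}}

```text
time_s: 10.95
ee_pos: [0.4138, -0.1918, 0.0583]
eef_rot: [3.14, 0.001, 1.572]
force: [-0.2, -0.1, 7.4]
grip_width: 0.0454
grip_force: 25.0
```

Request:
{"api": "play_rows", "payload": {"motion": [[[0,0,-0.15,0,0,0,-0.3],[0,0,-0.3,0,0,0,-0.3],[0,0,-0.44,0,0,0,-0.3],[-0.15,0.06,-0.44,0,0,0,-0.3],[-0.3,0.12,-0.44,0,0,0,-0.3],[-0.45,0.18,-0.44,0,0,0,-0.3],[-0.6,0.24,-0.44,0,0,0,-0.3],[-0.774,0.302,-0.44,0,0,0,-0.3],[-0.774,0.302,-0.44,0,0,0,-0.3],[-0.774,0.302,-0.44,0,0,0,-0.3]]]}}

```text
time_s: 11.95
ee_pos: [0.4886, -0.385, 0.1665]
eef_rot: [-3.141, -0.001, 1.571]
force: [-0.1, 0.0, -0.7]
grip_width: 0.046
grip_force: 25.0
```

Request:
{"api": "play_rows", "payload": {"motion": [[[0,0,0.14,0,0,0,-0.3],[0,0,0.28,0,0,0,-0.3],[0,0,0.37,0,0,0,-0.3],[0,0,0.42,0,0,0,-0.3],[0,0,0.42,0,0,0,-0.3],[0,0,0.42,0,0,0,-0.3]]]}}

```text
time_s: 12.55
ee_pos: [0.4892, -0.3844, 0.0632]
eef_rot: [3.141, 0.001, 1.572]
force: [0.1, -0.6, -1.4]
grip_width: 0.0454
grip_force: 25.0
```

Request:
{"api": "play_rows", "payload": {"motion": [[[0,0,0.002,0,0,0,0.4],[0,0,0.002,0,0,0,0.4],[0,0,0.002,0,0,0,0.4],[0,0,-0.14,0,0,0,0.4],[0,0,-0.28,0,0,0,0.4],[0,0,-0.42,0,0,0,0.4]]]}}

```text
time_s: 13.15
ee_pos: [0.4888, -0.3848, 0.1687]
eef_rot: [-3.142, -0.0, 1.572]
force: [0.6, -1.2, -0.4]
grip_width: 0.0657
grip_force: 0.0
```

Request:
{"api": "play_rows", "payload": {"motion": [[[0.18,-0.04,0,0,0,0,0.4],[0.36,-0.09,0,0,0,0,0.4],[0.54,-0.13,0,0,0,0,0.4],[0.7,-0.18,0,0,0,0,0.4],[0.8,-0.2,0,0,0,0,0.4],[0.8,-0.2,0,0,0,0,0.4]]]}}

```text
time_s: 13.75
ee_pos: [0.4383, -0.1827, 0.1678]
eef_rot: [3.141, 0.0, 1.574]
force: [-0.0, 0.1, 0.4]
grip_width: 0.0658
grip_force: 0.0
```

```bash
python3 jars.py
```

```text
top jar [ 565. -307.] [43. 44.] 0.074
top jar [ 564. -384.] [46. 45.] 0.074
top jar [ 489. -386.] [46. 40.] 0.073
top jar [ 419. -102.] [46. 42.] 0.069
top slab [444.  -1.] [59. 99.] 77.5
side jar [ 419. -105.] [45. 43.] 0.068
side jar [ 566. -310.] [44. 45.] 0.074
side jar [ 565. -385.] [45. 46.] 0.073
side jar [ 490. -384.] [46. 46.] 0.073
side slab [445.  -3.] [ 60. 101.] 78.5
[ 0.439  -0.185   0.1677] [3.1407e+00 6.0000e-04 1.5729e+00] 0.06562377916244805
```

Request:
{"api": "play_rows", "payload": {"motion": [[[0.16,-0.04,0,0,0,0,0.4],[0.328,-0.08,0.0,0,0,0,0.4],[0.328,-0.08,0.0,0,0,0,0.4],[0.328,-0.08,0.14,0,0,0,0.4],[0.328,-0.08,0.28,0,0,0,0.4],[0.328,-0.08,0.4,0,0,0,0.4],[0.328,-0.08,0.439,0,0,0,0.4],[0.328,-0.08,0.439,0,0,0,0.4],[0.328,-0.08,0.439,0,0,0,-0.3],[0.328,-0.08,0.439,0,0,0,-0.3]]]}}

```text
time_s: 14.85
ee_pos: [0.4194, -0.1034, 0.0587]
eef_rot: [3.139, 0.001, 1.572]
force: [0.4, -0.2, -0.7]
grip_width: 0.0529
grip_force: 0.0
```

Request:
{"api": "play_rows", "payload": {"motion": [[[0,0,0,0,0,0,-0.3],[0,0,0,0,0,0,-0.3],[0,0,-0.15,0,0,0,-0.3],[0,0,-0.3,0,0,0,-0.3],[0,0,-0.44,0,0,0,-0.3],[-0.2,0.07,-0.44,0,0,0,-0.3],[-0.4,0.14,-0.44,0,0,0,-0.3],[-0.6,0.21,-0.44,0,0,0,-0.3],[-0.824,0.284,-0.44,0,0,0,-0.3],[-0.824,0.284,-0.44,0,0,0,-0.3]]]}}

```text
time_s: 15.85
ee_pos: [0.49, -0.3124, 0.1672]
eef_rot: [-3.142, 0.0, 1.57]
force: [0.1, 0.9, -1.7]
grip_width: 0.046
grip_force: 25.0
```

Request:
{"api": "play_rows", "payload": {"motion": [[[0,0,0,0,0,0,-0.3],[0,0,0.14,0,0,0,-0.3],[0,0,0.28,0,0,0,-0.3],[0,0,0.37,0,0,0,-0.3],[0,0,0.418,0,0,0,-0.3],[0,0,0.418,0,0,0,-0.3],[0,0,0.418,0,0,0,-0.3]]]}}

```text
time_s: 16.55
ee_pos: [0.4901, -0.3084, 0.0637]
eef_rot: [3.141, 0.0, 1.572]
force: [-0.4, 0.1, -0.8]
grip_width: 0.046
grip_force: 25.0
```

Request:
{"api": "play_rows", "payload": {"motion": [[[0,0,0.003,0,0,0,0.3],[0,0,0.003,0,0,0,0.3],[0,0,0.003,0,0,0,0.3],[0,0,-0.15,0,0,0,0.3],[0,0,-0.3,0,0,0,0.3],[0,0,-0.45,0,0,0,0.3],[0,0,-0.6,0,0,0,0.3]]]}}

```text
time_s: 17.25
ee_pos: [0.4897, -0.3087, 0.2148]
eef_rot: [3.141, 0.0, 1.572]
force: [0.2, -0.5, 0.3]
grip_width: 0.0611
grip_force: 0.0
```

Request:
{"api": "play_rows", "payload": {"motion": [[[0.15,0.06,0,0,0,0.01,0.3],[0.3,0.12,0,0,0,0.02,0.3],[0.45,0.18,0,0,0,0.03,0.3],[0.6,0.24,0,0,0,0.045,0.3],[0.75,0.3,0,0,0,0.06,0.3],[0.9,0.36,0,0,0,0.075,0.3],[0.96,0.4,0,0,0,0.0925,0.3],[0.96,0.4,0,0,0,0.0925,0.3]]]}}

```text
time_s: 18.05
ee_pos: [0.5902, -0.0667, 0.213]
eef_rot: [3.141, -0.0, 0.991]
force: [-0.5, -1.1, -0.3]
grip_width: 0.061
grip_force: 0.0
```

```bash
cat > bars.py <<'E'
from h import *
import sys
for n in sys.argv[1:] or ('top','side'):
    c=cam(n); P=cloud(c); hsv=cv2.cvtColor(c['frame'],cv2.COLOR_RGB2HSV); x,y,z=P[...,0],P[...,1],P[...,2]
    M=((x>.4)&(x<.75)&(y>.03)&(y<.5)&(z>.125)&(z<.165)&(hsv[...,1]>50)&(hsv[...,0]<30)).astype(np.uint8)
    k,L,S,C=cv2.connectedComponentsWithStats(M)
    for i in range(1,k):
        if S[i,4]<25: continue
        q=P[L==i]; r=cv2.minAreaRect((q[:,:2]*1000).astype(np.float32)); print(n,'bar',np.round(r[0],1),np.round(r[1]),round(r[2],1),np.median(q[:,2]).round(3))
o=get_obs(); print(o['ee_pos'].round(4),o['eef_rot'].round(4),o['grip_width'])
E
python3 bars.py; python3 jars.py
```

```text
top bar [636.6 109.8] [94. 11.] 56.7 0.149
top bar [497.4 158.9] [94. 10.] 61.1 0.148
side bar [637.8 108.1] [96. 10.] 56.9 0.148
side bar [497.4 155.3] [97. 10.] 60.9 0.148
[ 0.5894 -0.069   0.2129] [3.1416e+00 2.0000e-04 9.9380e-01] 0.06124840911224043
top jar [ 565. -307.] [43. 43.] 0.074
top jar [ 564. -383.] [46. 45.] 0.074
top jar [ 488. -307.] [44. 43.] 0.074
top jar [ 487. -381.] [43. 44.] 0.074
top slab [449.  20.] [21. 98.] 75.1
side jar [ 565. -310.] [45. 44.] 0.074
side jar [ 490. -309.] [46. 46.] 0.074
side jar [ 565. -384.] [48. 45.] 0.073
side jar [ 489. -383.] [47. 44.] 0.073
side slab [445.  -3.] [ 62. 100.] 77.2
[ 0.5892 -0.0697  0.213 ] [3.1416e+00 1.0000e-04 9.9180e-01] 0.06132544448837327
```

Request:
{"api": "play_rows", "payload": {"motion": [[[0.15,-0.06,0,0,0,0,0.3],[0.3,-0.12,0,0,0,0,0.3],[0.45,-0.18,0,0,0,0,0.3],[0.603,-0.233,0,0,0,0,0.3],[0.603,-0.233,0,0,0,0,0.3],[0.603,-0.233,0.0,0,0,0,0.0],[0.603,-0.233,0.12,0,0,0,0.0],[0.603,-0.233,0.22,0,0,0,0.0],[0.603,-0.233,0.268,0,0,0,0.0],[0.603,-0.233,0.268,0,0,0,0.0]]]}}

```text
time_s: 19.25
ee_pos: [0.6229, 0.0879, 0.1448]
eef_rot: [-3.14, 0.002, 0.99]
force: [-0.3, 0.0, 0.1]
grip_width: 0.0468
grip_force: 0.0
```

Request:
{"api": "play_rows", "payload": {"motion": [[[0,0,0,0,0,0,-1],[0,0,0,0,0,0,-1],[0,0,0,0,0,0,-1],[0,0,0,0,0,0,-1],[0,0,0,0,0,0,-1],[0,0,0,0,0,0,-1]]], "grip_force": 45}}

```text
time_s: 19.85
ee_pos: [0.6236, 0.0893, 0.1462]
eef_rot: [3.141, -0.0, 0.991]
force: [0.4, -1.0, 0.7]
grip_width: 0.0098
grip_force: 45.0
```

```bash
python3 bars.py
```

```text
top bar [511.4 183.7] [37. 10.] 62.6 0.149
side bar [631.5 108.8] [94. 32.] 65.4 0.147
side bar [497.1 154.9] [96. 10.] 60.9 0.148
[0.6236 0.0892 0.1462] [ 3.1411e+00 -2.0000e-04  9.9080e-01] 0.009226801455936821
```

Request:
{"api": "play_rows", "payload": {"motion": [[[0,0,-0.1,0,0,0,-1],[0,0,-0.22,0,0,0,-1],[0,0,-0.34,0,0,0,-1],[0,0,-0.44,0,0,0,-1],[0,0,-0.52,0,0,0,-1],[0.13,-0.08,-0.52,0,0,-0.013,-1],[0.27,-0.17,-0.52,0,0,-0.026,-1],[0.4,-0.26,-0.52,0,0,-0.04,-1],[0.54,-0.34,-0.52,0,0,-0.053,-1],[0.675,-0.429,-0.52,0,0,-0.0633,-1]]]}}

```text
time_s: 20.95
ee_pos: [0.626, 0.2908, 0.2755]
eef_rot: [-3.141, 0.0, 1.392]
force: [0.8, -0.3, -1.2]
grip_width: 0.0093
grip_force: 45.0
```

```bash
python3 - <<'E'
from h import *
o=get_obs(); print(o['ee_pos'],o['eef_rot'],o['qpos'].round(2),o['grip_width'])
c=cam('side'); save('b1',c['frame'][100:300,180:400].repeat(2,0).repeat(2,1))
E
```

```text
[0.62596741 0.29077009 0.27550141] [-3.14088779e+00  4.51748918e-04  1.39170524e+00] [ 0.38  0.61  0.97 -0.    1.57  0.56] 0.009318314404923493
```

View pics/b1.png

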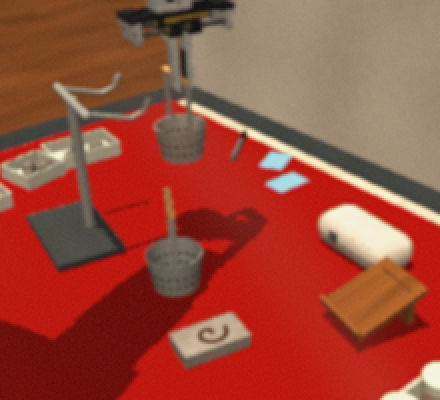

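Request:
{"api": "play_rows", "payload": {"motion": [[[0.12,-0.02,0,0,0,0,-1],[0.24,-0.04,0,0,0,0,-1],[0.36,-0.06,0,0,0,0,-1],[0.485,-0.08,0,0,0,0,-1],[0.485,-0.08,0,0,0,0,-1],[0.485,-0.15,0,0,0,0,-1],[0.485,-0.23,0,0,0,0,-1],[0.485,-0.31,0,0,0,0,-1],[0.485,-0.366,0,0,0,0,-1],[0.485,-0.366,0,0,0,0,-1]]]}}

```text
time_s: 22.0
ee_pos: [0.5571, 0.4251, 0.2764]
eef_rot: [-3.142, -0.0, 1.389]
force: [-0.0, 0.7, -1.6]
grip_width: 0.0093
grip_force: 45.0
```

```bash
cat > hk.py <<'E'
from h import *
import sys
o=get_obs(); print(o['ee_pos'],o['eef_rot'],o['force'],o['grip_width'])
a=np.radians(169.5); X=np.array([np.cos(a),np.sin(a)]); Y=np.array([-X[1],X[0]])
for n in ('top','side'):
    c=cam(n); P=cloud(c); hsv=cv2.cvtColor(c['frame'],cv2.COLOR_RGB2HSV); x,y,z=P[...,0],P[...,1],P[...,2]
    if n=='side': save(sys.argv[1],c['frame'][90:240,180:340].repeat(3,0).repeat(3,1))
    M=((x>.4)&(x<.75)&(y>.2)&(y<.6)&(z>.19)&(z<.31)&(hsv[...,1]>60)&(hsv[...,0]<30)&(hsv[...,0]>8)).astype(np.uint8)
    k,L,S,C=cv2.connectedComponentsWithStats(M)
    for i in range(1,k):
        if S[i,4]<12: continue
        q=P[L==i]; s=(q[:,:2]-[.445,.397])@np.c_[X,Y]
        r=cv2.minAreaRect((q[:,:2]*1000).astype(np.float32)); print(n,'bar',np.round(r[0],1),np.round(r[1]),round(r[2],1),'z',np.percentile(q[:,2],[10,50,90]).round(3),'stand fr med',np.median(s,0).round(4),s.min(0).round(3),s.max(0).round(3))
E
python3 hk.py b2
```

```text
[0.55708674 0.42512128 0.27643957] [-3.14150669e+00 -1.01133923e-04  1.38948349e+00] [-0.03906333  0.65175557 -1.62145135] 0.009285433967601493
side bar [570.2 424.9] [67. 25.] 52.6 z [0.236 0.273 0.3  ] stand fr med [-0.1108 -0.0356] [-0.145 -0.074] [-0.097 -0.02 ]
side bar [557.2 460.5] [76.  4.] 68.8 z [0.263 0.277 0.301] stand fr med [-0.1037 -0.1056] [-0.106 -0.12 ] [-0.09  -0.046]
side bar [521.7 412.3] [176.  90.] 82.7 z [0.205 0.238 0.256] stand fr med [-0.078  -0.0738] [-0.113 -0.119] [-0.025  0.061]
```

View pics/b2.png

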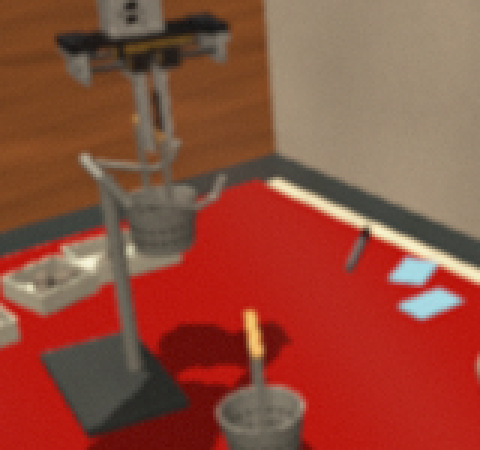

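Request:
{"api": "play_rows", "payload": {"motion": [[[0,0,0.04,0,0,0,-1],[0,0,0.08,0,0,0,-1],[0,0,0.11,0,0,0,-1],[0,0,0.135,0,0,0,-1],[0,0,0.15,0,0,0,-1],[0,0,0.158,0,0,0,-1],[0,0,0.158,0,0,0,-1]]]}}

```text
time_s: 22.8
ee_pos: [0.5584, 0.425, 0.2373]
eef_rot: [3.141, -0.001, 1.388]
force: [-1.0, -1.7, 2.8]
grip_width: 0.0094
grip_force: 45.0
```

Request:
{"api": "play_rows", "payload": {"motion": [[[0,0,0,0,0,0,-0.7],[0,0,0,0,0,0,-0.5],[0,0,0,0,0,0,-0.3],[0,0,0,0,0,0,-0.1],[0,0,-0.04,0,0,0,-0.1],[0,0,-0.1,0,0,0,-0.1],[0,0,-0.2,0,0,0,-0.1],[0,0,-0.3,0,0,0,-0.1],[0,0.1,-0.3,0,0,0,-0.1],[-0.15,0.1,-0.3,0,0,0,-0.1]]]}}

```text
time_s: 23.8
ee_pos: [0.5786, 0.3858, 0.3079]
eef_rot: [-3.14, 0.002, 1.39]
force: [0.8, -0.7, -1.1]
grip_width: 0.0422
grip_force: 0.0
```

```bash
python3 hk.py b3; python3 bars.py
```

```text
[0.57859963 0.38577058 0.30793281] [-3.13955775e+00  1.60928988e-03  1.39022535e+00] [ 0.75023395 -0.73123124 -1.06956592] 0.04223707121445782
side bar [597.5 370.6] [ 6. 18.] 9.6 z [0.289 0.296 0.307] stand fr med [-1.544e-01 -1.000e-04] [-0.16  -0.011] [-0.152  0.006]
side bar [578.  444.1] [100.  43.] 75.7 z [0.207 0.237 0.242] stand fr med [-0.1087 -0.0722] [-0.144 -0.122] [-0.101 -0.022]
side bar [513.4 442.2] [60. 70.] 1.5 z [0.233 0.242 0.256] stand fr med [-0.0559 -0.0732] [-0.086 -0.086] [-0.025 -0.016]
side bar [545.8 311.9] [22.  9.] 0.8 z [0.227 0.229 0.233] stand fr med [-0.1149  0.0662] [-0.126  0.061] [-0.104  0.07 ]
top bar [497.3 159. ] [94. 10.] 61.2 0.149
side bar [497.6 155.6] [97. 10.] 60.9 0.148
[0.5761 0.3834 0.3127] [ 3.1408e+00 -9.0000e-04  1.3877e+00] 0.04216676911790737
```

View pics/b3.png

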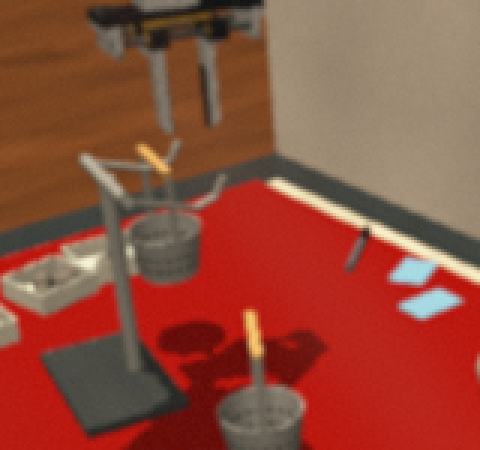

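Request:
{"api": "play_rows", "payload": {"motion": [[[-0.14,-0.02,0,0,0,0,0.0],[-0.28,-0.04,0,0,0,0.01,0.0],[-0.42,-0.06,0,0,0,0.02,0.0],[-0.56,-0.09,0,0,0,0.03,0.0],[-0.7,-0.12,0,0,0,0.04,0.0],[-0.84,-0.15,0.1,0,0,0.0514,0.0],[-0.98,-0.177,0.25,0,0,0.0514,0.0],[-0.98,-0.177,0.4,0,0,0.0514,0.0],[-0.98,-0.177,0.4,0,0,0.0514,0.0]]]}}

```text
time_s: 24.9
ee_pos: [0.4868, 0.1505, 0.209]
eef_rot: [-3.138, 0.003, 1.065]
force: [0.6, 1.1, 0.6]
grip_width: 0.0467
grip_force: 0.0
```

```bash
python3 bars.py
```

```text
top bar [479.9 128.1] [24. 10.] 57.2 0.149
side bar [496.5 153.9] [92. 10.] 60.9 0.148
[0.4888 0.1516 0.2133] [ 3.1405e+00 -1.2000e-03  1.0663e+00] 0.04714752910911353
```

Request:
{"api": "play_rows", "payload": {"motion": [[[-0.059,0.017,0.0,0,0,0,0.0],[-0.059,0.017,0.1,0,0,0,0.0],[-0.059,0.017,0.2,0,0,0,0.0],[-0.059,0.017,0.269,0,0,0,0.0],[-0.059,0.017,0.269,0,0,0,0.0],[-0.059,0.017,0.269,0,0,0,-1],[-0.059,0.017,0.269,0,0,0,-1],[-0.059,0.017,0.269,0,0,0,-1],[-0.059,0.017,0.269,0,0,0,-1],[-0.059,0.017,0.269,0,0,0,-1]]]}}

```text
time_s: 26.0
ee_pos: [0.4848, 0.1358, 0.1446]
eef_rot: [3.141, -0.0, 1.066]
force: [0.2, 0.1, 0.5]
grip_width: 0.0104
grip_force: 0.2
```

```bash
python3 bars.py side; python3 jars.py side
```

```text
side bar [559.3 486. ] [62. 16.] 16.1 0.149
side bar [499.9 149.3] [88. 35.] 47.2 0.148
[0.4848 0.1358 0.1446] [ 3.1410e+00 -4.0000e-04  1.0656e+00] 0.009589757094440992
side jar [ 565. -309.] [45. 43.] 0.074
side jar [ 491. -311.] [47. 44.] 0.074
side jar [ 565. -385.] [45. 46.] 0.073
side jar [ 489. -383.] [46. 43.] 0.073
side slab [444.  -2.] [ 65. 100.] 77.6
[0.4849 0.1357 0.1445] [ 3.1410e+00 -4.0000e-04  1.0656e+00] 0.009649399633484905
```

Request:
{"api": "play_rows", "payload": {"motion": [[[0,0,-0.12,0,0,0,-1],[0,0,-0.25,0,0,0,-1],[0,0,-0.39,0,0,0,-1],[0,0,-0.524,0,0,0,-1],[0.1,0.12,-0.524,0,0,-0.012,-1],[0.21,0.25,-0.524,0,0,-0.026,-1],[0.318,0.377,-0.524,0,0,-0.04,-1],[0.45,0.3,-0.524,0,0,-0.0512,-1],[0.59,0.23,-0.524,0,0,-0.0512,-1],[0.722,0.155,-0.524,0,0,-0.0512,-1]]]}}

```text
time_s: 27.1
ee_pos: [0.606, 0.2762, 0.2743]
eef_rot: [-3.14, 0.001, 1.387]
force: [0.9, -0.4, -1.7]
grip_width: 0.0094
grip_force: 45.0
```

```bash
python3 hk.py b4; python3 -c "
from h import *
o=get_obs();print(o['ee_pos'],o['eef_rot'])"
```

```text
[0.60595684 0.27621379 0.27433834] [-3.14041250e+00  7.33721809e-04  1.38680444e+00] [ 0.89434043 -0.37534162 -1.74415059] 0.009414496051890169
top bar [561.2 449. ] [94. 10.] 80.0 z [0.235 0.24  0.242] stand fr med [-0.1047 -0.0717] [-0.11  -0.119] [-0.099 -0.025]
side bar [604.4 273.8] [30. 16.] 89.6 z [0.27  0.279 0.307] stand fr med [-0.1817  0.0926] [-0.188  0.076] [-0.173  0.108]
side bar [602.6 315.8] [83.  8.] 68.6 z [0.251 0.275 0.3  ] stand fr med [-0.1733  0.0279] [-0.18   0.011] [-0.16   0.091]
side bar [542.8 450.6] [101. 113.] 86.1 z [0.221 0.238 0.248] stand fr med [-0.1061 -0.0726] [-0.143 -0.124] [-0.031 -0.014]
side bar [545.8 308.7] [ 9. 42.] 75.7 z [0.227 0.23  0.237] stand fr med [-0.1145  0.0671] [-0.136  0.064] [-0.094  0.073]
side bar [600.6 260.7] [4. 7.] 87.3 z [0.193 0.202 0.209] stand fr med [-0.1779  0.1051] [-0.181  0.103] [-0.175  0.108]
[0.60496471 0.27899067 0.27390713] [-3.13975911e+00  2.35514348e-04  1.39129957e+00]
```

View pics/b4.png

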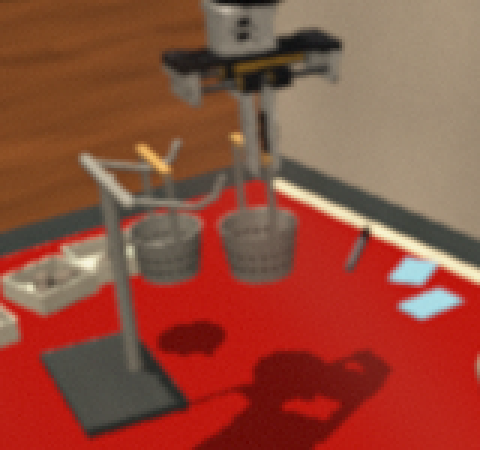

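Request:
{"api": "play_rows", "payload": {"motion": [[[-0.016,0,0,0,0,0,-1],[-0.016,-0.07,0,0,0,0,-1],[-0.016,-0.15,0,0,0,0,-1],[-0.016,-0.22,0,0,0,0,-1],[-0.016,-0.292,0,0,0,0,-1],[-0.016,-0.292,0,0,0,0,-1],[-0.016,-0.292,0,0,0,0,-1]]]}}

```text
time_s: 27.9
ee_pos: [0.5338, 0.2833, 0.2756]
eef_rot: [3.141, -0.0, 1.386]
force: [-0.7, -0.3, -1.6]
grip_width: 0.0096
grip_force: 45.0
```

```bash
python3 hk.py b5; python3 -c "
from h import *
o=get_obs();print(o['ee_pos'],o['eef_rot'])"
```

```text
[0.53378124 0.28329386 0.27558116] [ 3.14098881e+00 -1.06340388e-04  1.38636489e+00] [-0.73346682 -0.27412272 -1.61423227] 0.009598942578272767
top bar [564.4 468.2] [55. 10.] 80.4 z [0.235 0.241 0.244] stand fr med [-0.1038 -0.0937] [-0.11  -0.119] [-0.1   -0.064]
side bar [550.7 387.5] [120. 201.] 13.2 z [0.225 0.239 0.269] stand fr med [-0.1053 -0.0711] [-0.144 -0.122] [-0.03   0.106]
side bar [534.6 275.3] [32. 15.] 56.8 z [0.273 0.282 0.303] stand fr med [-0.1124  0.1036] [-0.119  0.088] [-0.101  0.12 ]
side bar [536.1 292.4] [60. 31.] 52.4 z [0.227 0.246 0.255] stand fr med [-0.1098  0.1139] [-0.136  0.065] [-0.099  0.119]
[0.53408237 0.28349898 0.27517721] [3.14144995e+00 1.08318737e-04 1.38615314e+00]
```

Request:
{"api": "play_rows", "payload": {"motion": [[[0.02,0,0,0,0,0,-1],[0.02,0,0.04,0,0,0,-1],[0.02,0,0.08,0,0,0,-1],[0.02,0,0.11,0,0,0,-1],[0.02,0,0.135,0,0,0,-1],[0.02,0,0.15,0,0,0,-1],[0.02,0,0.157,0,0,0,-1],[0.02,0,0.157,0,0,0,-1]]]}}

```text
time_s: 28.8
ee_pos: [0.5344, 0.2892, 0.2363]
eef_rot: [3.141, -0.0, 1.387]
force: [-0.8, -0.2, -0.3]
grip_width: 0.0094
grip_force: 45.0
```

Request:
{"api": "play_rows", "payload": {"motion": [[[0,0,0.003,0,0,0,-1],[0,0,0.003,0,0,0,-0.7],[0,0,0.003,0,0,0,-0.5],[0,0,0.003,0,0,0,-0.3],[0,0,0.003,0,0,0,-0.1],[0,0,-0.04,0,0,0,-0.1],[0,0,-0.1,0,0,0,-0.1],[0,0,-0.2,0,0,0,-0.1],[0,0,-0.3,0,0,0,-0.1],[0,0,-0.3,0,0,0,-0.1]]]}}

```text
time_s: 29.8
ee_pos: [0.535, 0.2896, 0.3154]
eef_rot: [3.136, -0.004, 1.387]
force: [-0.9, -0.5, 0.6]
grip_width: 0.0421
grip_force: 0.0
```

Request:
{"api": "play_rows", "payload": {"motion": [[[-0.12,0,0,0,0,0,-0.1],[-0.25,0,0,0,0,0.0,-0.1],[-0.4,0,0,0,0,0.0,-0.1],[-0.55,-0.05,0,0,0,0.01,-0.1],[-0.7,-0.1,0,0,0,0.02,0.1],[-0.8,-0.15,0,0,0,0.02,0.3],[-0.8,-0.15,0.0,0,0,0.02,0.6],[-0.8,-0.15,0.0,0,0,0.02,0.6]]]}}

```text
time_s: 30.6
ee_pos: [0.461, 0.0994, 0.3113]
eef_rot: [3.141, -0.0, 1.261]
force: [0.2, 0.2, 0.3]
grip_width: 0.0709
grip_force: 0.0
```

```bash
python3 hk.py b6; python3 jars.py; python3 - <<'E'
from h import *
c=cam('wrist'); save('w6',c['frame'])
E
```

```text
[0.46104395 0.09939307 0.31128346] [ 3.14098263e+00 -4.57352146e-04  1.26085796e+00] [0.20891147 0.22122107 0.26177257] 0.07087866621175729
top bar [561.4 449.1] [94. 10.] 80.6 z [0.235 0.24  0.243] stand fr med [-0.1044 -0.0712] [-0.11  -0.119] [-0.1   -0.026]
top bar [537.2 313.1] [93. 10.] 79.0 z [0.237 0.24  0.243] stand fr med [-0.1056  0.064 ] [-0.111  0.019] [-0.101  0.112]
side bar [573.1 446.8] [101.  32.] 82.4 z [0.204 0.235 0.241] stand fr med [-0.1074 -0.0728] [-0.133 -0.122] [-0.101 -0.021]
side bar [514.2 438.7] [73. 54.] 84.3 z [0.233 0.242 0.255] stand fr med [-0.0598 -0.0722] [-0.086 -0.088] [-0.03  -0.015]
side bar [537.6 291. ] [54. 16.] 62.2 z [0.232 0.238 0.241] stand fr med [-0.1081  0.0967] [-0.126  0.062] [-0.101  0.115]
top jar [ 565. -307.] [43. 45.] 0.074
top jar [ 564. -384.] [45. 45.] 0.073
top jar [ 489. -307.] [45. 43.] 0.074
top jar [ 486. -382.] [42. 44.] 0.074
top slab [445.  -8.] [ 55. 105.] 88.2
side jar [ 565. -309.] [45. 43.] 0.074
side jar [ 490. -308.] [45. 45.] 0.074
side jar [ 564. -385.] [46. 46.] 0.073
side jar [ 489. -384.] [46. 44.] 0.073
side slab [445.  -3.] [63. 99.] 78.3
[0.4613 0.1001 0.3106] [-3.1410e+00  2.0000e-04  1.2625e+00] 0.07498036858031981
```

View pics/b6.png

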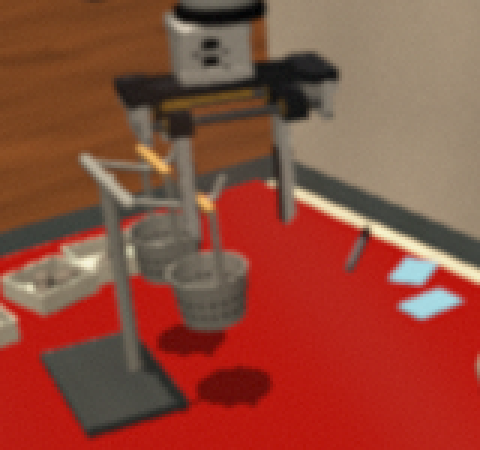

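View pics/w6.png

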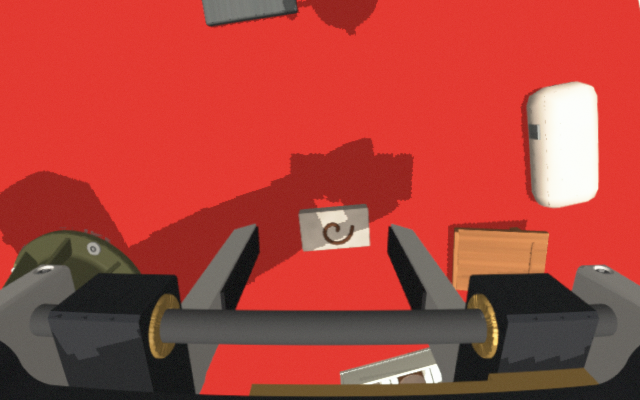

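Request:
{"api": "play_rows", "payload": {"motion": [[[-0.1,0.02,0.1,0,0,0.0235,0.75],[-0.2,0.04,0.2,0,0,0.047,0.75],[-0.3,0.063,0.3,0,0,0.0705,0.75],[-0.408,0.063,0.4,0,0,0.094,0.75],[-0.408,0.063,0.5,0,0,0.1175,0.75],[-0.408,0.063,0.6,0,0,0.141,0.75],[-0.408,0.063,0.6,0,0,0.1645,0.75],[-0.408,0.063,0.6,0,0,0.188,0.75],[-0.408,0.063,0.6,0,0,0.2115,0.75],[-0.408,0.063,0.6,0,0,0.2353,0.75]]]}}

```text
time_s: 31.85
ee_pos: [0.4452, -0.0021, 0.1607]
eef_rot: [3.142, 0.001, -0.222]
force: [0.1, 0.2, 0.3]
grip_width: 0.0821
grip_force: 0.0
```

```bash
python3 jars.py side; python3 - <<'E'
from h import *
c=cam('wrist'); P=cloud(c); f=c['frame']; hsv=cv2.cvtColor(f,cv2.COLOR_RGB2HSV); x,y,z=P[...,0],P[...,1],P[...,2]
M=((x>.35)&(x<.55)&(y>-.1)&(y<.1)&(z>.014)&(z<.03)&(hsv[...,1]<110)).astype(np.uint8)
k,L,S,C=cv2.connectedComponentsWithStats(M)
for i in range(1,k):
    if S[i,4]<200: continue
    q=P[L==i]; print('slab',S[i,4],C[i].round(),cv2.minAreaRect((q[:,:2]*1000).astype(np.float32)),np.median(q[:,2]))
M=(hsv[...,0]>4)&(hsv[...,0]<25)&(hsv[...,1]>90)&(x>.55)&(x<.78)&(z>.015)&(y>-.25)&(y<.02)
print('rest',M.sum())
if M.sum()>300: print(cv2.minAreaRect((P[M][:,:2]*1000).astype(np.float32)))
o=get_obs(); print(o['ee_pos'],o['eef_rot'])
E
```

```text
side jar [ 565. -310.] [43. 44.] 0.074
side jar [ 491. -310.] [45. 46.] 0.075
side jar [ 564. -386.] [45. 47.] 0.073
side jar [ 489. -383.] [48. 44.] 0.073
side slab [444.  -4.] [ 62. 100.] 79.3
[ 0.4451 -0.0022  0.1607] [ 3.1415e+00  5.0000e-04 -2.3210e-01] 0.0819684863437896
slab 6112 [321. 183.] ((447.304931640625, -1.5336456298828125), (59.61728286743164, 99.85124206542969), 77.58612823486328) 0.02305461193307992
rest 0
[ 0.44511026 -0.00220246  0.16073506] [ 3.14152925e+00  4.00508987e-04 -2.18827956e-01]
```

Request:
{"api": "play_rows", "payload": {"motion": [[[0.004,0,0.15,0,0,0,0.75],[0.004,0,0.3,0,0,0,0.75],[0.004,0,0.43,0,0,0,0.75],[0.004,0,0.52,0,0,0,0.75],[0.004,0,0.549,0,0,0,0.75],[0.004,0,0.549,0,0,0,0.75],[0.004,0,0.549,0,0,0,0.0],[0.004,0,0.549,0,0,0,0.0],[0.004,0,0.549,0,0,0,0.0],[0.004,0,0.549,0,0,0,0.0]]], "grip_force": 40}}

```text
time_s: 32.95
ee_pos: [0.4464, -0.0027, 0.0246]
eef_rot: [-3.141, -0.002, -0.217]
force: [-1.2, 1.7, 7.1]
grip_width: 0.0596
grip_force: 40.0
```

Request:
{"api": "play_rows", "payload": {"motion": [[[0,0,0,0,0,0,0.0],[0,0,0,0,0,0,0.0],[0,0,-0.1,0,0,0,0.0],[0,0,-0.25,0,0,0,0.0],[0,0,-0.4,0,0,0,0.0],[0,0,-0.52,0,0,0,0.0],[0,0,-0.52,0,0,0,0.0]]]}}

```text
time_s: 33.65
ee_pos: [0.4473, -0.0029, 0.1572]
eef_rot: [-3.141, -0.006, -0.217]
force: [0.0, 0.6, -4.3]
grip_width: 0.0596
grip_force: 40.0
```

```bash
cat > w.py <<'E'
from h import *
import sys
o=get_obs(); print(o['ee_pos'],o['eef_rot'],o['force'],o['grip_width'])
c=cam('wrist'); P=cloud(c); save(sys.argv[1],c['frame']); hsv=cv2.cvtColor(c['frame'],cv2.COLOR_RGB2HSV); x,y,z=P[...,0],P[...,1],P[...,2]
M=((hsv[...,1]<110)&(abs(x-o['ee_pos'][0])<.07)&(abs(y-o['ee_pos'][1])<.06)&(abs(z-o['ee_pos'][2])<.03)).astype(np.uint8)
k,L,S,C=cv2.connectedComponentsWithStats(M)
for i in range(1,k):
    if S[i,4]>500:
        q=P[L==i]; print('slab?',S[i,4],C[i].round(),cv2.minAreaRect((q[:,:2]*1000).astype(np.float32)),np.percentile(q[:,2],[5,50,95]))
M=(hsv[...,0]>4)&(hsv[...,0]<25)&(hsv[...,1]>90)&(x>.55)&(x<.78)&(z>.015)&(y>-.25)&(y<.02)
if M.sum()>300: print('rest',M.sum(),cv2.minAreaRect((P[M][:,:2]*1000).astype(np.float32)))
E
python3 w.py w7
```

```text
[ 0.44733463 -0.00286142  0.15721125] [-3.14081607 -0.00632746 -0.21662711] [ 1.67888110e-03  6.49078963e-01 -4.27292252e+00] 0.05963191493004325
slab? 18173 [322. 232.] ((453.8307189941406, -4.85137939453125), (83.78805541992188, 88.18948364257812), 76.84417724609375) [0.1539485  0.1558036  0.17555409]
```

Request:
{"api": "play_rows", "payload": {"motion": [[[0.1,0.03,0,0,0,0,0.0],[0.22,0.07,0,0,0,0,0.0],[0.34,0.11,0,0,0.01,0,0.0],[0.46,0.15,0,0,0.02,0.001,0.0],[0.58,0.19,0,0,0.03,0.0015,0.0],[0.7,0.23,0,0,0.042,0.002,0.0],[0.783,0.254,0.04,-0.0004,0.0556,0.0025,0.0],[0.783,0.254,0.04,-0.0004,0.0556,0.0025,0.0],[0.783,0.254,0.04,-0.0004,0.0556,0.0025,0.0]]]}}

```text
time_s: 34.6
ee_pos: [0.622, -0.1065, 0.1417]
eef_rot: [-3.141, -0.344, -0.233]
force: [0.1, -0.8, -3.8]
grip_width: 0.0599
grip_force: 40.0
```

```bash
python3 w.py w8; cat > fit.py <<'E'
from h import *
o=get_obs(); Rm=R.from_euler('xyz',o['eef_rot']).as_matrix(); print('tcp',o['ee_pos'],'\n',Rm.round(4))
u=np.array([np.cos(np.radians(-13.3)),np.sin(np.radians(-13.3)),0]); s,c=np.sin(np.radians(20)),np.cos(np.radians(20)); Z=np.array([0,0,1])
n=-s*u+c*Z; fx=c*u+s*Z; fy=np.cross(n,fx); F=np.array([.6587,-.1148,.045])
Rf=np.c_[fx,fy,n]; print('tool axes in face frame\n',(Rf.T@Rm).round(4)); b=o['ee_pos']+.0237*Rm[:,2]
d=Rf.T@(b-F); print('slab origin in face frame mm',d*1000)
t=F+n*.001-b; print('shift in tool frac',(Rm.T@t/.25).round(3)); print(o['force'])
E
python3 fit.py
```

```text
[ 0.62204543 -0.10645803  0.14174416] [-3.14129359 -0.34376757 -0.23278388] [ 0.07949758 -0.84502765 -3.78034198] 0.059897771376055564
slab? 18075 [322. 232.] ((632.201904296875, -109.4411849975586), (83.71173858642578, 88.69666290283203), 76.0060806274414) [0.12982577 0.14589663 0.16016174]
rest 13562 ((671.387451171875, -103.6845703125), (228.05958557128906, 158.03298950195312), 24.30548095703125)
tcp [ 0.62243841 -0.10634575  0.14266572] 
 [[ 9.156e-01 -2.303e-01  3.295e-01]
 [-2.168e-01 -9.731e-01 -7.770e-02]
 [ 3.385e-01 -3.000e-04 -9.410e-01]]
tool axes in face frame
 [[ 1.0e+00 -4.0e-04 -3.7e-03]
 [-4.0e-04 -1.0e+00  2.0e-04]
 [-3.7e-03 -2.0e-04 -1.0e+00]]
slab origin in face frame mm [-1.67301059 -0.1096578  80.8106676 ]
shift in tool frac [ 0.008 -0.     0.319]
[-1.17338393 -0.26910686 -4.02136459]
```

View pics/w8.png

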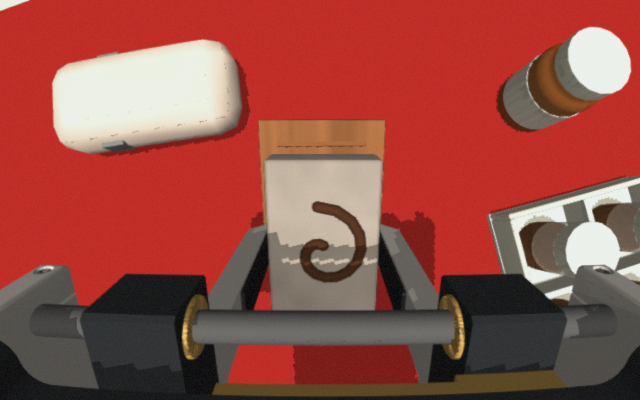

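```bash
cat fit.py > f2.py; cat >> f2.py <<'E'
c=cam('wrist'); P=cloud(c); o,d=rays(c,[(260,121),(385,121),(322,121)])
t=((F-o)@n)/(d@n); print('face corners by plane mm',((o+d*t[:,None]-F)@Rf*1000).round(1))
hsv=cv2.cvtColor(c['frame'],cv2.COLOR_RGB2HSV); M=(hsv[...,0]>4)&(hsv[...,0]<25)&(hsv[...,1]>90); M[:110]=0; M[152:]=0; M[:,:250]=0; M[:,395:]=0
q=(P[M]-F)@Rf*1000; print(np.nanpercentile(q,[1,50,99],axis=0).round(1), M.sum())
E
python3 f2.py
```

```text
tcp [ 0.62243841 -0.10634575  0.14266572] 
 [[ 9.156e-01 -2.303e-01  3.295e-01]
 [-2.168e-01 -9.731e-01 -7.770e-02]
 [ 3.385e-01 -3.000e-04 -9.410e-01]]
tool axes in face frame
 [[ 1.0e+00 -4.0e-04 -3.7e-03]
 [-4.0e-04 -1.0e+00  2.0e-04]
 [-3.7e-03 -2.0e-04 -1.0e+00]]
slab origin in face frame mm [-1.67301059 -0.1096578  80.8106676 ]
shift in tool frac [ 0.008 -0.     0.319]
[-1.17338393 -0.26910686 -4.02136459]
face corners by plane mm [[ 62.4  49.    0. ]
 [ 62.4 -49.5  -0. ]
 [ 62.2   0.2  -0. ]]
[[ 38.6 -48.7  -5.7]
 [ 50.7   0.2   1. ]
 [ 62.9  49.6   2.8]] 3983
```

Request:
{"api": "play_rows", "payload": {"motion": [[[0.008,0,0.06,0,0,0,0.0],[0.008,0,0.13,0,0,0,0.0],[0.008,0,0.2,0,0,0,0.0],[0.008,0,0.25,0,0,0,0.0],[0.008,0,0.285,0,0,0,0.0],[0.008,0,0.305,0,0,0,0.0],[0.008,0,0.313,0,0,0,0.0],[0.008,0,0.313,0,0,0,0.0]]]}}

```text
time_s: 35.5
ee_pos: [0.6514, -0.1134, 0.0711]
eef_rot: [-3.141, -0.35, -0.233]
force: [-0.2, 0.2, -3.2]
grip_width: 0.0597
grip_force: 40.0
```

```bash
python3 fit.py
```

```text
tcp [ 0.65137895 -0.11343193  0.07112161] 
 [[ 9.142e-01 -2.305e-01  3.333e-01]
 [-2.167e-01 -9.731e-01 -7.870e-02]
 [ 3.425e-01 -3.000e-04 -9.395e-01]]
tool axes in face frame
 [[ 1.e+00 -6.e-04  5.e-04]
 [-6.e-04 -1.e+00  1.e-04]
 [ 5.e-04 -1.e-04 -1.e+00]]
slab origin in face frame mm [ 1.95597134 -0.3513245   3.3907207 ]
shift in tool frac [-0.008 -0.001  0.01 ]
[-0.15860282  0.15657501 -3.20711182]
```

Request:
{"api": "play_rows", "payload": {"motion": [[[-0.004,0,0.003,0,0,0,0.0],[-0.004,0,0.006,0,0,0,0.0],[-0.004,0,0.008,0,0,0,0.0],[-0.004,0,0.008,0,0,0,0.0],[-0.004,0,0.008,0,0,0,0.0]]]}}

```text
time_s: 36.0
ee_pos: [0.651, -0.1133, 0.0692]
eef_rot: [-3.141, -0.349, -0.233]
force: [-5.6, 1.3, 3.3]
grip_width: 0.0596
grip_force: 40.0
```

Request:
{"api": "play_rows", "payload": {"motion": [[[0,0,-0.001,0,0,0,0.3],[0,0,-0.001,0,0,0,0.35],[0,0,-0.001,0,0,0,0.45],[0,0,-0.001,0,0,0,0.55],[0,0,-0.06,0,0,0,0.55],[0,0,-0.2,0,0,0,0.55],[0,0,-0.35,0,0,0,0.55],[0,0,-0.5,0,0,0,0.55],[-0.1,0,-0.65,0,0,0,0.55],[-0.1,0,-0.65,0,0,0,0.55]]]}}

```text
time_s: 37.0
ee_pos: [0.5729, -0.0947, 0.2183]
eef_rot: [-3.141, -0.356, -0.233]
force: [-0.2, 0.3, -0.4]
grip_width: 0.0729
grip_force: 0.0
```

```bash
cat > f3.py <<'E'
from h import *
u=np.array([np.cos(np.radians(-13.3)),np.sin(np.radians(-13.3)),0]); s,c_=np.sin(np.radians(20)),np.cos(np.radians(20)); Z=np.array([0,0,1])
n=-s*u+c_*Z; fx=c_*u+s*Z; Rf=np.c_[fx,np.cross(n,fx),n]; F=np.array([.6587,-.1148,.045])
for nm in ('top','side','wrist'):
    c=cam(nm); P=cloud(c); q=(P-F)@Rf; hsv=cv2.cvtColor(c['frame'],cv2.COLOR_RGB2HSV)
    if nm=='wrist': save('w9',c['frame'])
    if nm=='side': save('s9',c['frame'])
    m=(abs(q[...,0])<.075)&(abs(q[...,1])<.06)&(abs(q[...,2]-.022)<.006)
    p=q[m]; print(nm,m.sum(),cv2.minAreaRect((p[:,:2]*1000).astype(np.float32)),np.percentile(p[:,2],[5,50,95]).round(4))
    w=np.linalg.lstsq(np.c_[p[:,:2],np.ones(len(p))],p[:,2],rcond=None)[0]; print('slope deg',np.degrees(w[:2]).round(1))
E
python3 f3.py; python3 jars.py; python3 hk.py b7
```

```text
top 379 ((11.72756576538086, -0.3481578826904297), (60.376094818115234, 75.15636444091797), 89.974365234375) [0.0182 0.0224 0.0268]
slope deg [-0.3 -0.5]
side 553 ((-0.044376373291015625, -2.3474884033203125), (100.5775375366211, 62.9301643371582), 0.1685812920331955) [0.018  0.0211 0.0241]
slope deg [0.8 0.4]
wrist 5880 ((1.573974609375, -0.4716968536376953), (60.12813949584961, 99.03707885742188), 89.9504623413086) [0.0222 0.0237 0.026 ]
slope deg [ 0.7 -0.3]
top jar [ 638. -112.] [58. 23.] 0.061
top jar [ 571. -371.] [46. 45.] 0.074
top jar [ 565. -306.] [43. 45.] 0.074
top jar [ 488. -307.] [46. 43.] 0.074
top jar [ 487. -382.] [44. 44.] 0.074
side jar [ 566. -310.] [44. 44.] 0.074
side jar [ 572. -374.] [46. 44.] 0.073
side jar [ 490. -309.] [45. 46.] 0.074
side jar [ 490. -383.] [46. 45.] 0.073
[ 0.5741 -0.0952  0.2118] [-3.1413 -0.3478 -0.2329] 0.07247923646183747
[ 0.5741487  -0.09524693  0.21182431] [-3.14134684 -0.34782925 -0.2328638 ] [0.69951748 0.42553584 0.19605211] 0.07247923646183747
top bar [561.2 449.4] [93. 10.] 80.1 z [0.235 0.24  0.243] stand fr med [-0.1044 -0.0709] [-0.11  -0.119] [-0.099 -0.026]
top bar [537.6 314.1] [94. 10.] 80.1 z [0.238 0.24  0.243] stand fr med [-0.1057  0.0642] [-0.111  0.018] [-0.101  0.112]
side bar [578.5 445.8] [99. 42.] 83.7 z [0.216 0.236 0.242] stand fr med [-0.1089 -0.0725] [-0.144 -0.121] [-0.101 -0.022]
side bar [513.2 435.4] [76. 55.] 83.5 z [0.232 0.241 0.256] stand fr med [-0.0592 -0.0719] [-0.086 -0.086] [-0.03 -0.01]
side bar [534.8 314.8] [93. 43.] 62.1 z [0.226 0.237 0.241] stand fr med [-0.1049  0.0673] [-0.126  0.016] [-0.079  0.115]
```

View pics/s9.png

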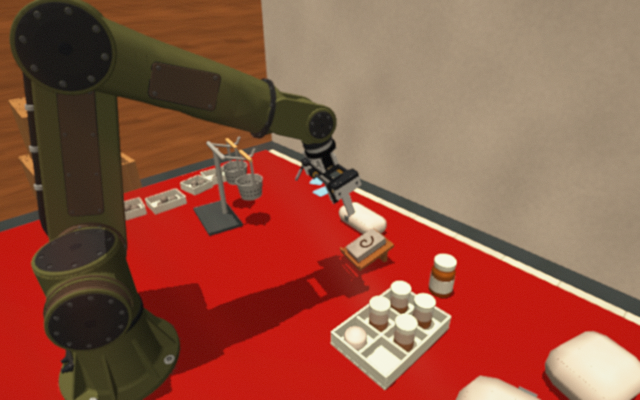

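View pics/w9.png

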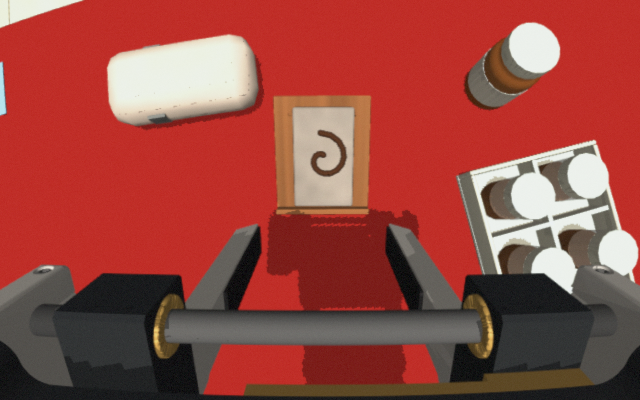

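```bash
python3 jars.py | grep 57; python3 -c "
from h import *
print(workorder.hand_in())"
```

```text
top jar [ 571. -370.] [46. 46.] 0.073
side jar [ 571. -374.] [47. 45.] 0.073
[ 0.5741 -0.0952  0.2119] [-3.1414 -0.3479 -0.2328] 0.07300824930926313
the job is handed in; nothing more can be done
None
```

The job is handed in; the result was not reported: the four jars present stand in their own tray cells (one was knocked about 1 cm during the run but stayed upright in its cell), both baskets hang on the hooks, and the slab, placed last, lies fossil side up in the middle of the rest, square to the slope.

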